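# Put the rolling mill into low gear and start it

## Robot

A 6-joint arm with a two-finger parallel gripper is mounted at the origin on a cart in front of the work surface, level with it; the furniture and walls round the work are solid. World frame = base frame: x ahead of the robot, y to its left, z up, the work surface at z = 0. Lengths are in m, angles in rad, forces in N, time in s.
With the tool pointing down it reaches from about 0.225 to 0.875 m from the base axis. Payload 3.4 kg.
Tool frame: the origin (TCP) lies on the centre line of the jaws, within the pads' length; the fingertips stand 17 mm ahead of it and the grasp point (between the pads) lies 2 mm behind it (nose_length is the distance from the TCP to the fingertips, in m); z points along the fingers, y is the line along which they close (so a half turn about z gives the same grasp; the last joint's range is limited). The gripper opens to 85 mm and grips with 20 to 120 N. Pads are 22 mm wide; open, the fingers measure 114 mm over their backs; the gripper's body (76 mm by 85 mm) begins 54 mm behind the grasp point. The pads swing forward as they close: fully open they stand 13 mm farther back than shut.
Start: joints at [-1.264, 0.276, 1.505, -0, 1.361, -0.121], TCP at [0.239, -0.523, 0.248] pointing down, gripper open.
Joint ranges: [-2.89, 2.89], [-0.75, 2.08], [0.22, 2.7], [-1.18, 4.32], [0.11, 2.71], [-2.7, 2.7]. Speed limits (rad/s): [2.57, 2.57, 3.14, 3.14, 3.14, 3.14].

## Interface

Orientations are given as a unit quaternion [w, x, y, z].
In Python, from rig import get_state, get_image, sign_off, find_in, place_of, nose_length gives the robot as it stands.
- The arm moves only by the tool apply_moves, never from a script. Its argument "deltas" is one flat list of numbers, 5 for each row, row after row: the finger opening in mm, from 0 to 85.4, then the shift along the tool's x, y, z in mm, then the turn about the tool's z in degrees. A call has 1 to 12 rows; each row is the pose to reach, as a shift and turn from the pose commanded when the call began, along the tool's axes at that moment; what a row does not reach only later rows make up. A row lasts 1/12 s, in which the tool goes at most 41.7 mm and 7.16 degrees, less where a joint would pass 70% of its speed; a pose out of reach is approached as far as the arm can. A call with a gripper value outside its range is refused whole. The fingers move at their own pace and stop on an object; "squeeze" is the grip in N (left out, the last holds). Time passes only in rows, so rows that repeat a pose let the fingers close. It gives the time, the measured TCP pose, the force, the opening and the grip force at its end, in the units of the state.
- get_state(): the state, without advancing time (a new reading comes with each control period).
- get_image(name): name is "side" or "top"; returns a dict with "frame" (420x560x3 uint8, red, green, blue), "K" (3x3 intrinsics, pixels), "k1" (the pictures are not rectified: a ray, as slopes to the right and down, at radius r is drawn at 1 + k1 r^2 times it, then the intrinsics apply), "position" and "orientation" of the camera in the world. Camera axes: x right, y down, z forward; pixel columns grow to the right and rows downward; lengths in m; the calibration is good to about 2 mm. A picture is of the moment at which its call begins. There is no depth.
- sign_off(): hands the job in; it is judged then, once.
Trained networks look in a picture, given as the dict that the camera call returned (one of the last four; its "shot" number tells which), for a name from the list of things; names that differ only in an ending like _2 or _b are one class to them, and where a whole thing is asked for, a point or a joint stands for the part that bears it (a point fixed in the world has none). Each returns a list of dicts, best first, with "score" (0 to 1); they miss things now and then, are a little off and sometimes report something else, mostly with a low value. They report only what shows in the picture. A call takes as long as a camera call.
- find_in(query, picture): "point" ([column, row] in pixels, amid what is visible of it).
- place_of(query, picture): "point" ([column, row] in pixels: a listed point, or the origin of a listed thing).
The state is a dict: "clock": time; "qpos": joint angles; "qd": joint speeds; "effort": joint torques, N m; "position": TCP position; "ee_rot": TCP orientation; "contact_force": force on the tool from outside, world axes, zero at the start; "moment": the same for the moment, N m; "width": finger opening in m; "gripper_force": force on a finger pad.
Only numpy, scipy, OpenCV 4.12 (cv2) and the standard library are available. Lean on these libraries where they do the work, as an engineer would, in place of code of your own. Each camera call takes 0.05 s, during which the arm holds its last target. There are 200 camera calls.

## Task

Gently push the gear lever of the bench rolling mill through its H-shaped gate into low gear: the right-hand slot on the side away from the operator, home against the end of the slot, never into reverse, which is the right-hand slot on the operator's side. Only then press the start button (the flat round one, not the mushroom-headed stop) and let it come up again. Do it all by pushing with the fingertips: the lever must not be taken between the fingers, and the stop button and the things standing around stay as they are.

Things in the scene. Friction and masses are not known exactly. Their poses are not given: they have to be found in the camera images.
- rolling_mill: bolted-down bench rolling mill of dark grey-green cast iron (place and yaw vary). Origin on the table under the centre of the gear gate; x points away from the operator (robot), y to his left. In this frame: gearbox x -0.130 to 0.080, y +-0.065, top z 0.102; motor behind it to x 0.20, top z 0.101; roll stand on the left, x -0.05 to 0.03, y 0.088 to 0.180, top z 0.147.
- knob (a point): centre of the gear lever's black knob: round, 30 mm in diameter, from 27 mm below this point to 22 mm above it, on a straight steel shaft 10 mm thick; the lever tilts about a pivot 185 mm below this point. With the lever upright this point is 0.200 m above the table. The lever stays wherever it is left; 2 to 4 N at the knob moves it.
- gear_shift (a joint): tilt of the gear lever along the slots, rad: 0 in the middle (neutral, the cross channel), +0.23 home at the end away from the operator (the knob 42 mm from the middle along the mill's +x), -0.23 home at the operator's end; the knob moves 185 mm per rad. It starts anywhere along the left-hand slots, neutral included.
- gear_select (a joint): tilt of the gear lever across the gate, rad: -0.175 in the left-hand slots (the knob 32 mm to the operator's left, the mill's +y), +0.175 in the right-hand slots (32 mm to the right, the mill's -y). At the start the lever is in the left-hand slots, at about -0.175.
- slot_low (a point): the place of the knob's centre when the lever is home in low gear: in the mill's frame x +0.042, y -0.031, z 0.192. Reverse is the slot opposite, at x -0.042, y -0.031.
- start_top (a point): centre of the top of the start button: flat, black, 26 mm in diameter in a steel collar of 42 mm; in the mill's frame x -0.100, y -0.034, z 0.128; it is pressed straight down.
- start (a joint): travel of the start button, m: 0 up, 0.006 fully down, when its top is flush with its collar; springs back; it starts to move at 1.5 N and is fully down at 5 N.
- stop_top (a point): centre of the top of the stop button: black mushroom head of 36 mm diameter; in the mill's frame x -0.100, y +0.038, z 0.1405.
- stop (a joint): travel of the stop button, m: 0 up, 0.006 fully down; springs back. Not to be pressed.
- coffee_bottle: small coffee bottle, 66 mm in diameter, 134 mm high, standing loose to the right of the motor; origin at the centre of its underside
- pencil: red pencil, 167 mm long, lying loose to the right of the gearbox; origin under its middle
- chasing_tool_1: steel chasing tool, 92 x 7 x 7 mm, lying loose in front of the roll stand; origin under its middle
- chasing_tool_2: steel chasing tool, 98 x 8 x 8 mm, lying loose in front of the roll stand, left of the other; origin under its middle
- tape_roll: green tape roll, 98 mm in diameter, 18 mm high, lying loose to the left, near the table's edge; origin at the centre of its underside
- tea_bottle: tea bottle, 65 mm in diameter, 168 mm high, standing loose to the right; origin at the centre of its underside
- gate (a point): centre of the H-shaped gate, on top of its steel plate (100 x 88 mm, z 0.108). The lever runs in two slots along the mill's x, left and right, and can cross between them only in the middle (neutral): while it crosses, the knob has 3 to 5 mm of play either way along x, and rounded corners guide it in from up to 8 mm.

How it is judged:
By the outcome, as a careful person would: the job done as asked, in the order asked, and still so for the second after the job is handed in, with the robot touching nothing.
It also fails if it takes over 61 s, if anything falls off the work surface, if the arm or the gripper's body presses on something with over 40 N, if the wrist force passes 120 N, or if a joint passes its speed limit or range.

## Working session

There is one attempt and no reset: what is moved stays moved. The work goes in short steps, Python scripts to look and compute and a tool call to move; the robot and the scene stay as the last step left them, time stands still between calls to the robot, and variables do not carry over. Pictures are saved under pics/ and viewed, at most 10 in all, crops included, and the job is handed in when it is done.

Besides the shell and the picture viewer there is one more tool, called after ">>>" as name(argument=value, ...) on one line, values as JSON. apply_moves: Moves the arm, as the interface text tells. Its arguments: {"type":"object","properties":{"deltas":{"type":"array"},"squeeze":{"type":"number"}},"required":["deltas"]}

```bash
ls; mkdir -p pics; cat > h.py <<'E'
import numpy as np, cv2
from scipy.spatial.transform import Rotation as R
from rig import *
def rot(q): return R.from_quat([q[1],q[2],q[3],q[0]]).as_matrix()
def ray(im,p):
    K=np.array(im["K"]);d=np.array([(p[0]-K[0,2])/K[0,0],(p[1]-K[1,2])/K[1,1]])
    s=d.copy()
    for _ in range(20): s=d/(1+im["k1"]*(s@s))
    return np.array(im["position"]),rot(im["orientation"])@np.array([s[0],s[1],1])
def at_z(im,p,z):
    o,d=ray(im,p); return o+d*(z-o[2])/d[2]
def proj(im,P):
    c=rot(im["orientation"]).T@(np.array(P)-np.array(im["position"]));s=c[:2]/c[2];s=s*(1+im["k1"]*(s@s));K=np.array(im["K"])
    return np.array([K[0,0]*s[0]+K[0,2],K[1,1]*s[1]+K[1,2]])
def tri(a,pa,b,pb):
    o1,d1=ray(a,pa);o2,d2=ray(b,pb);A=np.stack([d1,-d2],1);t=np.linalg.lstsq(A,o2-o1,rcond=None)[0]
    x,y=o1+t[0]*d1,o2+t[1]*d2; return (x+y)/2,np.linalg.norm(x-y)
E
python3 - <<'E'
from h import *
s=get_state();print(s["position"],s["ee_rot"],s["clock"],nose_length)
ims={}
for n in("side","top"):
    im=ims[n]=get_image(n);cv2.imwrite(f"pics/{n}0.png",im["frame"][:,:,::-1]);print(n,im["position"],np.round(rot(im["orientation"])[:,2],2))
    for q,z in(("knob",.195),("start_top",.128),("stop_top",.1405),("gate",.108),("slot_low",.192),("rolling_mill",0),("coffee_bottle",0),("tea_bottle",0),("pencil",0)):
        for r in place_of(q,im)[:2]: print(q,np.round(r["point"]),round(r["score"],2),np.round(at_z(im,r["point"],z),4))
E
```

```text
pics
[ 0.23839395 -0.52268671  0.24744931] [-9.25937971e-04  9.77206180e-01  2.12290408e-01 -8.32324476e-05] 0.0 0.017
side [0.04364676 0.56162525 0.92796702] [ 0.37 -0.68 -0.63]
knob [312. 212.] 0.69 [ 0.409  -0.2891  0.195 ]
knob [248. 225.] 0.65 [ 0.5208 -0.1688  0.195 ]
start_top [276. 232.] 0.49 [ 0.4883 -0.2461  0.128 ]
stop_top [251. 226.] 0.53 [ 0.5475 -0.2225  0.1405]
gate [267. 215.] 0.9 [ 0.5537 -0.3172  0.108 ]
gate [307. 251.] 0.62 [ 0.394  -0.2402  0.108 ]
slot_low [281. 179.] 0.91 [ 0.5474 -0.3807  0.192 ]
rolling_mill [265. 244.] 0.84 [ 0.56   -0.3142  0.    ]
coffee_bottle [312. 215.] 0.74 [ 0.4979 -0.5011 -0.    ]
tea_bottle [341. 203.] 0.95 [ 0.4443 -0.5986  0.    ]
pencil [308. 249.] 0.44 [ 0.4413 -0.3542  0.    ]
top [ 0.41572799 -0.29793067  1.15738828] [ 0.08  0.02 -1.  ]
knob [311. 162.] 0.66 [ 0.5965 -0.3345  0.195 ]
start_top [270. 219.] 0.66 [ 0.481  -0.2465  0.128 ]
stop_top [253. 189.] 0.45 [ 0.5455 -0.2094  0.1405]
gate [303. 190.] 0.64 [ 0.5482 -0.3198  0.108 ]
gate [310. 161.] 0.22 [ 0.6146 -0.3356  0.108 ]
slot_low [328. 189.] 0.92 [ 0.5411 -0.3687  0.192 ]
rolling_mill [303. 188.] 0.7 [ 0.5686 -0.3228  0.    ]
rolling_mill [301. 193.] 0.66 [ 0.5558 -0.3158  0.    ]
coffee_bottle [374. 215.] 0.76 [ 0.5013 -0.498   0.    ]
tea_bottle [414. 236.] 0.71 [ 0.4484 -0.5956  0.    ]
tea_bottle [302. 193.] 0.64 [ 0.5538 -0.3196  0.    ]
pencil [312. 238.] 0.54 [ 0.442  -0.3441  0.    ]
```

```bash
python3 - <<'E'
import cv2
a=cv2.imread("pics/top0.png")[80:330,180:480];b=cv2.imread("pics/side0.png")[100:340,140:440]
a=cv2.resize(a,None,fx=2.66,fy=2.4,interpolation=3)
cv2.imwrite("pics/t1.png",a);cv2.imwrite("pics/s1.png",cv2.resize(b,None,fx=2.5,fy=2.5,interpolation=3))
E
```

```text
(no output)
```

View pics/t1.png

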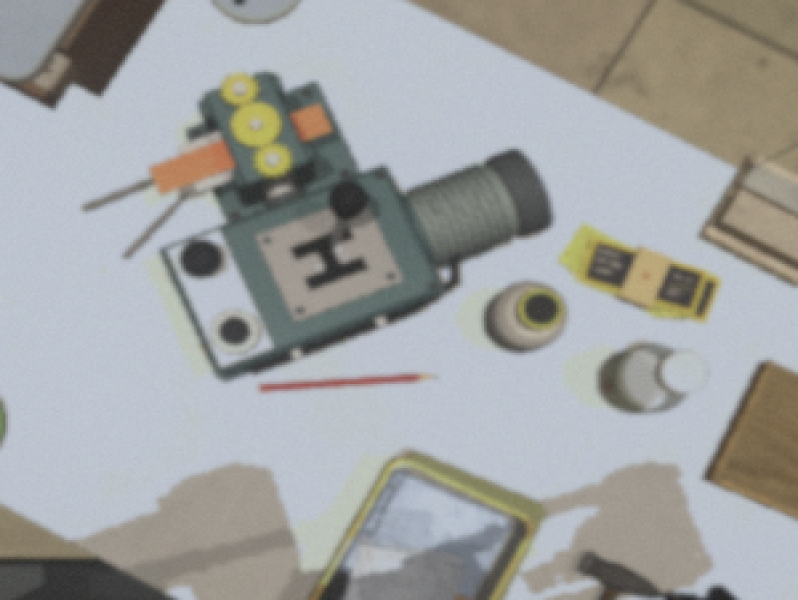

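View pics/s1.png

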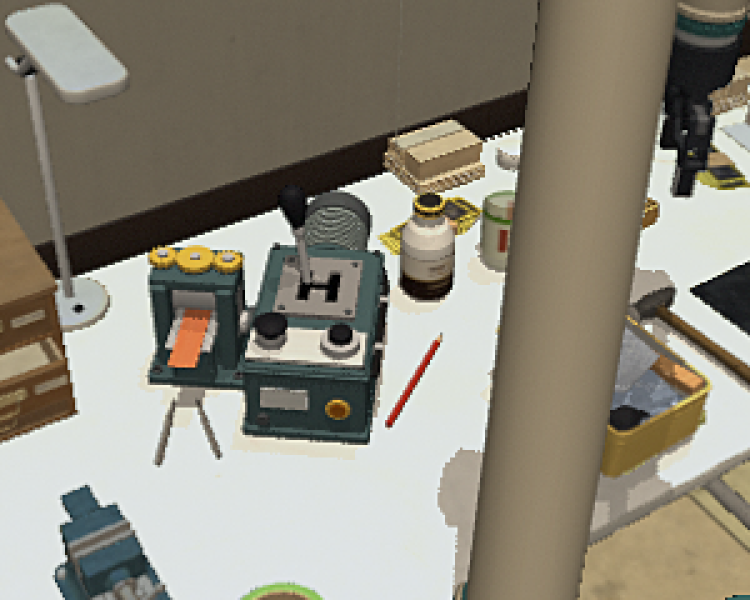

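The lever stands at the far end of the left-hand slots: the knob is at top ≈(311,163) and side ≈(257,177). The start button (steel collar) is at top (268,218) and side (276,233). The stop mushroom is at top (256,187) and side (248,231). Next I fit the mill's pose.

```bash
cat >> h.py <<'E'
def mill2w(m,P):
    c,s=np.cos(m[2]),np.sin(m[2]);P=np.array(P);return np.array([m[0]+c*P[0]-s*P[1],m[1]+s*P[0]+c*P[1],P[2]])
def w2mill(m,P):
    c,s=np.cos(m[2]),np.sin(m[2]);d=np.array(P)[:2]-m[:2];return np.array([c*d[0]+s*d[1],-s*d[0]+c*d[1],P[2]])
PTS=dict(start_top=(-.1,-.034,.128),stop_top=(-.1,.038,.1405),gate=(0,0,.108),slot_low=(.042,-.031,.192),rolling_mill=(0,0,0))
E
python3 - <<'E'
from h import *
from scipy.optimize import least_squares
obs=[];ims={n:get_image(n) for n in("side","top")}
for n,im in ims.items():
    for q,P in PTS.items():
        for r in place_of(q,im):
            if r["score"]>.3: obs.append((im,P,r["point"],n,q,r["score"]))
# own readings of the buttons from the picture
for n,q,p in(("top","stop_top",(256,187)),("top","start_top",(268,217.5)),("side","start_top",(276,233)),("side","stop_top",(248,231))): obs.append((ims[n],PTS[q],p,n,q,9))
f=lambda m:np.concatenate([proj(i,mill2w(m,P))-p for i,P,p,*_ in obs])
m=least_squares(f,[.555,-.318,-1.15],loss="soft_l1",f_scale=1.5).x
print(m,np.degrees(m[2]));np.save("m.npy",m)
for o,r in zip(obs,f(m).reshape(-1,2)): print(o[3],o[4],round(o[5],2),np.round(r,1))
for n,im in ims.items():
    for r in find_in("knob",im)[:3]: print(n,r["point"],r["score"])
for n,im in ims.items():
    for x in(.042,.02,0): print(n,x,np.round(proj(im,mill2w(m,(x,.031,.192))),1))
s=get_state();T=rot(s["ee_rot"]);print("tool x,y in mill deg",[np.degrees(np.arctan2(T[1,i],T[0,i])-m[2]) for i in(0,1)],w2mill(m,s["position"]))
E
```

```text
[ 0.55654034 -0.31987253 -1.15639384] -66.25648635859379
side start_top 0.59 [1.  1.8]
side stop_top 0.49 [ 25. -41.]
side gate 0.96 [ 0.7 -2.2]
side slot_low 0.75 [1.1 1.5]
side rolling_mill 0.73 [0.1 0.2]
top start_top 0.61 [-3.2 -2. ]
top stop_top 0.54 [2.9 1.5]
top gate 0.73 [-1.6 -3.8]
top slot_low 0.66 [-2.2 -1.5]
top rolling_mill 0.65 [1.1 0.6]
top stop_top 9 [-1.2 -0.1]
top start_top 9 [ 0.  -0.2]
side start_top 9 [-0.  -0.1]
side stop_top 9 [-0.  -3.5]
side [257.7, 183.8] 0.74
top [308.8, 163.7] 0.6
side 0.042 [257.  179.5]
side 0.02 [256.  184.1]
side 0 [255.1 188.5]
top 0.042 [316.5 159.7]
top 0.02 [306.8 163.9]
top 0 [298.  167.7]
tool x,y in mill deg [np.float64(90.76594935136342), np.float64(0.7659493131524676)] [ 0.05809799 -0.37292962  0.24832626]
```

>>> apply_moves(deltas=[0,0,10,-20,0,0,20,25,-32,0,0,60,40,-32,0.8,0,100,52,-32,0.8,0,140,52,-32,0.8,0,180,52,-32,0.8,0,220,52,-32,0.8,0,260,52,-32,0.8,0,300,52,-32,0.8,0,340,52,-32,0.8,0,380,52,-32,0.8,0,404,52,-32,0.8], squeeze=20)

```text
clock: 2.7
position: [0.6315, -0.4002, 0.2797]
ee_rot: [-0.0, 0.978, 0.207, 0.001]
contact_force: [0.4, -1.1, 0.1]
width: -0.0002
gripper_force: 0.0
```

```bash
cat >> h.py <<'E'
def st():
    m=np.load("m.npy");s=get_state();T=rot(s["ee_rot"])
    print("clock",round(s["clock"],2),"TCP mill",np.round(w2mill(m,s["position"])*1e3,1),"yaw",round(np.degrees(np.arctan2(T[1,0],T[0,0])-m[2]),2),"F mill",np.round(w2mill([0,0,m[2]],s["contact_force"]),2),"w",s["width"],s["gripper_force"])
def knob(show=None):
    m=np.load("m.npy");p={}
    for n in("side","top"):
        im=get_image(n)
        if show:
            c=np.round(proj(im,mill2w(m,(0,0,.15)))).astype(int)
            cv2.imwrite(f"pics/{show}_{n}.png",cv2.resize(im["frame"][max(0,c[1]-75):c[1]+75,c[0]-100:c[0]+100,::-1],(800,600),interpolation=3))
        f=[r for q in(place_of,find_in) for r in q("knob",im)[:1]]
        for r in f: print(n,np.round(r["point"],1),round(r["score"],2),"knob mill mm",np.round(w2mill(m,at_z(im,r["point"],.195))*1e3,1)[:2])
E
python3 -c "
from h import *
st();knob('a');a=cv2.imread('pics/a_side.png');b=cv2.imread('pics/a_top.png');cv2.imwrite('pics/a.png',cv2.hconcat([a[:,150:550],b[:,150:550]]))"
```

```text
clock 2.7 TCP mill [103.7  36.3 279.7] yaw 90.13 F mill [ 1.2  -0.04  0.05] w -0.00024912347356230864 0.0
side [255.9 180.8] 0.73 knob mill mm [31.3 32.7]
side [256.7 180. ] 0.54 knob mill mm [35.2 31. ]
top [309.6 163.7] 0.49 knob mill mm [25.2 28.6]
top [310.3 163.8] 0.59 knob mill mm [26.4 27.8]
```

View pics/a.png

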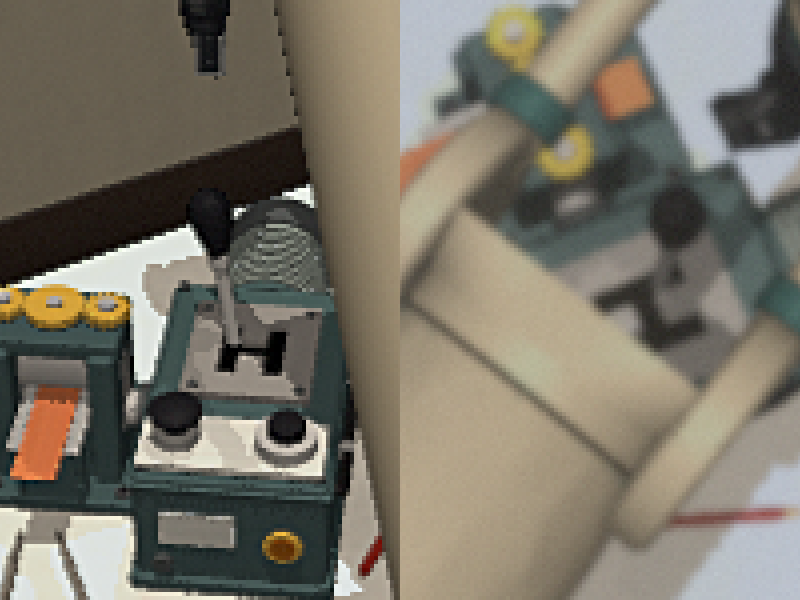

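The side view shows the fingertips above and behind the knob, with the tip at crop (210,75) and the knob at (210,215). The top view shows the knob clear of the arm. I check where the tip projects to learn the true nose length.

```bash
python3 -c "
from h import *
m=np.load('m.npy');im=get_image('side');c=np.round(proj(im,mill2w(m,(0,0,.15))))
s=get_state();p=np.array(s['position'])
for d in(0,.017,.03):print(d,(proj(im,p-[0,0,d])-c+[100,75])*4-[150,0])
k=mill2w(m,(.033,.031,.214));print((proj(im,k)-c+[100,75])*4-[150,0])
for x in(.025,.033,.042):print(x,(proj(im,mill2w(m,(x,.031,.192)))-c+[100,75])*4-[150,0])
"
```

```text
0 [219.94902398  49.40716476]
0.017 [220.39871374  71.23980598]
0.03 [220.73822479  87.69905045]
[207.78207953 190.49925363]
0.025 [207.04970865 224.30023925]
0.033 [208.50647134 217.52056578]
0.042 [210.12867225 209.97166384]
```

>>> apply_moves(deltas=[0,-5,0,30,0,0,-5,0,60,0,0,-5,0,85,0,0,-5,-10,85,0,0,-5,-20,85,0,0,-5,-28,85,0,0,-5,-34,85,0,0,-5,-40,85,0,0,-5,-46,85,0,0,-5,-52,85,0,0,-5,-58,85,0,0,-5,-62,85,0])

```text
clock: 4.05
position: [0.5989, -0.3485, 0.1967]
ee_rot: [0.002, 0.979, 0.205, 0.001]
contact_force: [1.6, -1.5, 2.0]
width: 0.0002
gripper_force: 1.5
```

```bash
python3 -c "
from h import *
st();knob('b');a=cv2.imread('pics/b_side.png');b=cv2.imread('pics/b_top.png');cv2.imwrite('pics/b.png',cv2.hconcat([a[:,150:550],b[:,150:550]]))"
```

```text
clock 4.05 TCP mill [ 43.3  27.2 196.7] yaw 89.97 F mill [2.07 0.88 2.  ] w 0.00024898474229810287 1.480051539838314
side [257.5 180.6] 0.76 knob mill mm [32.6 28.5]
side [255.1 182.9] 0.65 knob mill mm [21.3 33.6]
top [304.5 163.2] 0.5 knob mill mm [15.9 33.8]
```

View pics/b.png

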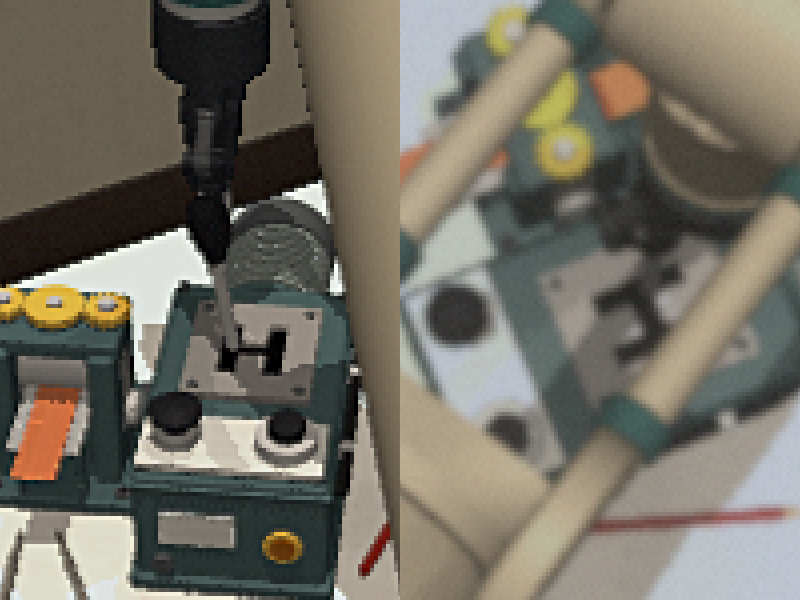

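The side view shows the fingers right behind the knob (crop (210,225)), which is just being pushed; contact is about 2 N. I push on toward neutral, then back off and look.

>>> apply_moves(deltas=[0,2,-4,0,0,0,2,-8,0,0,0,2,-11,0,0,0,2,-13,0,0,0,2,-13,0,0])

```text
clock: 4.77
position: [0.5945, -0.3349, 0.1956]
ee_rot: [-0.0, 0.979, 0.206, -0.0]
contact_force: [1.4, -2.5, 3.3]
width: 0.0003
gripper_force: 1.5
```

```bash
python3 -c "
from h import *
st()"
```

```text
clock 4.77 TCP mill [ 29.   28.7 195.6] yaw 89.99 F mill [2.85 0.25 3.29] w 0.0003329139927483264 1.5002309883129783
```

>>> apply_moves(deltas=[0,0,12,0,0,0,0,24,-10,0,0,0,40,-40,0,0,0,60,-75,0,0,0,70,-80,0,0,0,70,-80,0])

```text
clock: 5.27
position: [0.6244, -0.4025, 0.2772]
ee_rot: [0.002, 0.979, 0.205, 0.002]
contact_force: [0.5, -0.9, -0.6]
width: -0.0003
gripper_force: 0.0
```

```bash
python3 -c "
from h import *
st();knob('c');a=cv2.imread('pics/c_side.png');b=cv2.imread('pics/c_top.png');cv2.imwrite('pics/c.png',cv2.hconcat([a[:,150:550],b[:,150:550]]))"
```

```text
clock 5.27 TCP mill [102.9  28.9 277.2] yaw 89.89 F mill [ 0.97  0.1  -0.56] w -0.000254059811857734 0.0
side [252.6 184. ] 0.72 knob mill mm [15.6 39.6]
side [257.1 185.7] 0.59 knob mill mm [ 8.9 26.7]
top [301.7 165.2] 0.48 knob mill mm [ 8.8 32.3]
top [300.  167.5] 0.74 knob mill mm [ 3.7 29.3]
```

View pics/c.png

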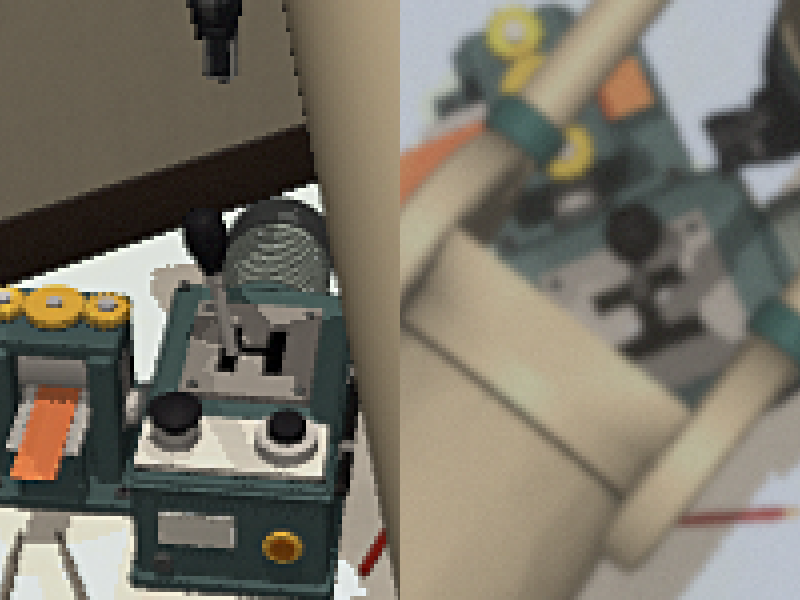

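```bash
python3 -c "
from h import *
m=np.load('m.npy');im=get_image('top');c=np.round(proj(im,mill2w(m,(0,0,.15))))
g=lambda P:np.round((proj(im,mill2w(m,P))-c+[100,75])*4-[150-400,0],1)
print('gate',g((0,0,.108)),'rslot ends',g((-.021,-.016,.108)),g((.021,-.016,.108)))
for x in(0,.005,.01):print(x,g((x,.031,.197)))
b=cv2.imread('pics/c_top.png');cv2.imwrite('pics/c2.png',b[100:400,250:600])
"
```

```text
gate [646.6 310.2] rslot ends [623.8 350.7] [692.  321.2]
0 [626.3 233.1]
0.005 [635.1 229.3]
0.01 [643.9 225.5]
```

View pics/c2.png

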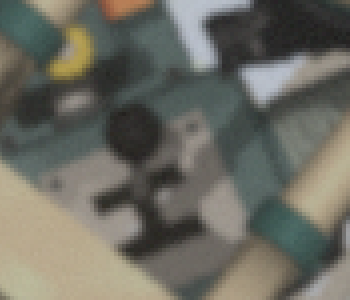

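The knob is near neutral (crop (634,232), about 3 mm ahead of the middle). That is within the guided range, so I go round to its left side and push across.

>>> apply_moves(deltas=[0,20,-20,0,0,0,44,-50,0,0,0,48,-80,0,0,0,48,-98,0,0,0,48,-98,30,0,0,48,-98,60,0,0,48,-98,82,0,0,42,-98,82,0,0,36,-98,82,0,0,30,-98,82,0,0,24,-98,82,0,0,20,-98,82,0])

```text
clock: 6.62
position: [0.6026, -0.3026, 0.1959]
ee_rot: [0.001, 0.979, 0.205, 0.002]
contact_force: [1.9, 0.5, 1.8]
width: 0.0
gripper_force: 1.2
```

```bash
python3 -c "
from h import *
st();knob()"
```

```text
clock 6.62 TCP mill [  2.8  49.1 195.9] yaw 89.92 F mill [0.33 1.94 1.78] w 4.314537211243305e-05 1.2291275337338448
side [254.4 183. ] 0.81 knob mill mm [20.6 35.4]
side [257.6 187.8] 0.81 knob mill mm [-0.4 24.2]
top [300.1 167.9] 0.39 knob mill mm [ 3.5 28.4]
```

>>> apply_moves(deltas=[0,-4,-2,0,0,0,-8,-2,0,0,0,-12,-2,0,0,0,-16,-2,0,0,0,-20,-2,0,0,0,-24,-2,0,0])

```text
clock: 7.42
position: [0.5784, -0.3097, 0.193]
ee_rot: [-0.0, 0.979, 0.205, -0.0]
contact_force: [1.8, 0.2, 1.8]
width: 0.0
gripper_force: 0.0
```

```bash
python3 -c "
from h import *
st();knob()"
```

```text
clock 7.42 TCP mill [ -0.6  24.1 193. ] yaw 89.96 F mill [0.56 1.77 1.78] w 1.0196740567976916e-05 0.0
side [263.1 184.1] 0.77 knob mill mm [17.8 11.6]
side [265.8 187.2] 0.61 knob mill mm [4.3 2.9]
```

>>> apply_moves(deltas=[0,-4,0,0,0,0,-8,0,0,0,0,-12,0,0,0,0,-16,0,0,0,0,-20,0,0,0,0,-23,0,0,0,0,-25,0,0,0,0,-27,0,0,0,0,-28,0,0,0,0,-28,0,0,0])

```text
clock: 8.55
position: [0.553, -0.3209, 0.1931]
ee_rot: [-0.0, 0.979, 0.205, -0.0]
contact_force: [0.2, -0.1, -1.3]
width: 0.0002
gripper_force: 0.7
```

```bash
python3 -c "
from h import *
st();knob()"
```

```text
clock 8.55 TCP mill [ -0.5  -3.7 193.1] yaw 89.95 F mill [ 0.13  0.14 -1.25] w 0.00016545871843974698 0.7312799105420709
side [278.1 185.5] 0.7 knob mill mm [ 15.2 -28.9]
side [275.1 186.6] 0.79 knob mill mm [  9.4 -21.4]
top [311.4 193.2] 0.35 knob mill mm [  3.7 -29.5]
```

>>> apply_moves(deltas=[0,-1,0,0,0,0,-2,0,0,0,0,-3,0,0,0,0,-3,0,0,0])

```text
clock: 9.18
position: [0.5505, -0.3221, 0.1932]
ee_rot: [-0.0, 0.979, 0.205, -0.0]
contact_force: [1.2, 0.2, -2.1]
width: -0.0002
gripper_force: 0.9
```

```bash
python3 -c "
from h import *
st()"
```

```text
clock 9.18 TCP mill [ -0.4  -6.4 193.2] yaw 89.96 F mill [ 0.33  1.17 -2.07] w -0.00020076185352110526 0.8662911504507065
```

>>> apply_moves(deltas=[0,-1,0,0,0,0,-2,0,0,0,0,-2.5,0,0,0,0,-2.5,0,0,0])

```text
clock: 9.52
position: [0.5487, -0.3229, 0.1932]
ee_rot: [-0.0, 0.979, 0.205, 0.0]
contact_force: [2.3, 1.7, -2.0]
width: -0.0002
gripper_force: 1.7
```

```bash
python3 -c "
from h import *
st()"
```

```text
clock 9.52 TCP mill [ -0.4  -8.4 193.2] yaw 89.96 F mill [-0.67  2.82 -1.96] w -0.0001987543366877913 1.6934566665440798
```

>>> apply_moves(deltas=[0,14,0,0,0,0,20,0,-20,0,0,20,0,-50,0,0,20,0,-80,0,0,10,-30,-82,0,0,-10,-60,-82,0,0,-22,-65,-82,0,0,-22,-65,-82,0])

```text
clock: 10.18
position: [0.4996, -0.2715, 0.2764]
ee_rot: [0.0, 0.979, 0.206, -0.001]
contact_force: [1.3, 0.5, 0.3]
width: -0.0002
gripper_force: 0.0
```

```bash
python3 -c "
from h import *
st();knob('d');a=cv2.imread('pics/d_side.png');b=cv2.imread('pics/d_top.png');cv2.imwrite('pics/d.png',cv2.hconcat([a[:,150:550],b[:,150:550]]))
m=np.load('m.npy');im=get_image('side');c=np.round(proj(im,mill2w(m,(0,0,.15))))
for x in(-.01,0,.01):print(x,np.round((proj(im,mill2w(m,(x,-.031,.197)))-c+[100,75])*4-[150,0],1))"
```

```text
clock 10.18 TCP mill [-67.2 -32.7 276.4] yaw 89.98 F mill [0.05 1.35 0.31] w -0.00017008932145739922 0.0
side [277.3 186.7] 0.56 knob mill mm [  9.5 -27.2]
side [274.6 189.8] 0.65 knob mill mm [ -5.1 -21.4]
top [164.7 257.7] 0.16 knob mill mm [-327.7  -31.2]
-0.01 [294.3 253.9]
0 [295.6 245. ]
0.01 [296.9 236.3]
```

View pics/d.png

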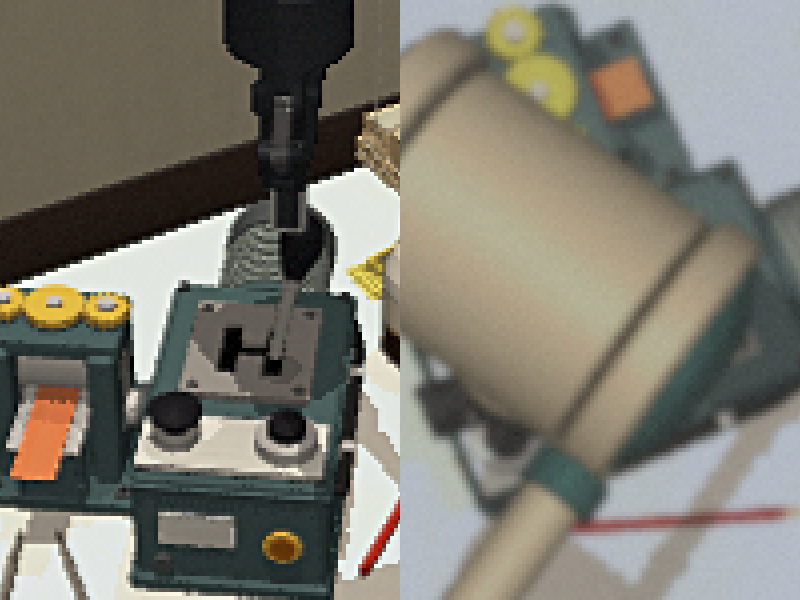

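The side view shows the lever in the right-hand slot at neutral (knob ≈(298,250), shaft at the right end of the cross channel), with the fingers on the operator's side of it. I descend and push away from the operator.

>>> apply_moves(deltas=[0,0,0,30,0,0,0,0,60,0,0,0,0,82,0,0,0,10,82,0,0,0,20,82,0,0,0,27,82,0,0,0,34,82,0,0,0,40,82,0,0,0,46,82,0,0,0,52,82,0,0,0,58,82,0,0,0,64,82,0])

```text
clock: 11.53
position: [0.5281, -0.3312, 0.1938]
ee_rot: [0.0, 0.979, 0.205, 0.0]
contact_force: [-2.3, 2.3, 2.5]
width: 0.0001
gripper_force: 1.5
```

```bash
python3 -c "
from h import *
st();knob()"
```

```text
clock 11.53 TCP mill [ -1.1 -30.6 193.8] yaw 89.97 F mill [-2.98 -1.16  2.46] w 7.91036218988715e-05 1.5256527811288834
side [279.4 178.4] 0.67 knob mill mm [ 48.7 -29.5]
side [274.9 197.3] 0.58 knob mill mm [-37.8 -25.3]
```

Going well: 3 N with the lever moving. I push on to the end.

>>> apply_moves(deltas=[0,0,4,0,0,0,0,8,0,0,0,0,11,0,0,0,0,13,0,0,0,0,14,0,0,0,0,14,0,0])

```text
clock: 12.33
position: [0.5335, -0.3441, 0.193]
ee_rot: [-0.0, 0.979, 0.205, -0.0]
contact_force: [-1.1, 1.7, -2.0]
width: -0.0002
gripper_force: 0.9
```

```bash
python3 -c "
from h import *
st()"
```

```text
clock 12.33 TCP mill [ 12.9 -30.9 193. ] yaw 89.96 F mill [-2.03 -0.27 -2.05] w -0.00022263838306330345 0.8974528312683105
```

>>> apply_moves(deltas=[0,0,1,0,0,0,0,2,0,0,0,0,3,0,0,0,0,3,0,0])

```text
clock: 12.67
position: [0.5344, -0.3462, 0.1931]
ee_rot: [-0.001, 0.979, 0.205, -0.0]
contact_force: [-1.3, 3.3, -1.8]
width: 0.0004
gripper_force: 1.6
```

```bash
python3 -c "
from h import *
st()"
```

```text
clock 12.67 TCP mill [ 15.1 -30.8 193.1] yaw 89.96 F mill [-3.6   0.11 -1.75] w 0.0004416518321903311 1.6450406983494759
```

>>> apply_moves(deltas=[0,0,1,0,0,0,0,2,0,0,0,0,2,0,0])

```text
clock: 12.92
position: [0.5351, -0.3477, 0.1929]
ee_rot: [-0.001, 0.979, 0.205, -0.0]
contact_force: [-2.3, 5.4, -2.6]
width: 0.0001
gripper_force: 2.3
```

```bash
python3 -c "
from h import *
st()"
```

```text
clock 12.92 TCP mill [ 16.9 -30.8 192.9] yaw 89.97 F mill [-5.88  0.08 -2.58] w 0.00011736565848043188 2.258279174566269
```

>>> apply_moves(deltas=[0,0,1,0,0,0,0,2,0,0,0,0,2,0,0])

```text
clock: 13.17
position: [0.5357, -0.349, 0.1927]
ee_rot: [-0.002, 0.979, 0.205, -0.001]
contact_force: [-1.5, 6.3, -2.0]
width: -0.0002
gripper_force: 2.8
```

```bash
python3 -c "
from h import *
st();knob()"
```

```text
clock 13.17 TCP mill [ 18.3 -30.8 192.7] yaw 89.97 F mill [-6.38  1.16 -2.02] w -0.00016614542760729804 2.763475254178047
side [275.3 229. ] 0.66 knob mill mm [-162.7  -37.8]
side [276.5 194.8] 0.48 knob mill mm [-26.7 -28.4]
```

>>> apply_moves(deltas=[0,0,1,0,0,0,0,2,0,0,0,0,2,0,0,0,0,2,0,0])

```text
clock: 13.8
position: [0.5362, -0.3502, 0.1925]
ee_rot: [-0.002, 0.979, 0.205, -0.001]
contact_force: [-2.8, 6.5, -2.1]
width: -0.0001
gripper_force: 3.2
```

```bash
python3 -c "
from h import *
st()"
```

```text
clock 13.8 TCP mill [ 19.5 -30.8 192.5] yaw 89.97 F mill [-7.12  0.04 -2.1 ] w -6.999551640929065e-05 3.1879469007253647
```

>>> apply_moves(deltas=[0,0,-8,0,0,0,0,-30,0,0,0,0,-60,0,0,0,-3,-90,0,0,0,-3,-115,0,0,0,-3,-122,0,0,0,-3,-122,0,0,0,-3,-122,0,0])

```text
clock: 14.47
position: [0.4868, -0.2432, 0.1946]
ee_rot: [0.003, 0.979, 0.206, 0.002]
contact_force: [-0.1, -1.4, 0.0]
width: 0.0001
gripper_force: 0.0
```

```bash
python3 -c "
from h import *
st();knob('e');a=cv2.imread('pics/e_side.png');b=cv2.imread('pics/e_top.png');cv2.imwrite('pics/e.png',cv2.hconcat([a[:,150:550],b[:,150:550]]))
m=np.load('m.npy');im=get_image('side');c=np.round(proj(im,mill2w(m,(0,0,.15))))
for x in(0,.032,.042):print(x,np.round((proj(im,mill2w(m,(x,-.031,.192)))-c+[100,75])*4-[150,0],1))"
```

```text
clock 14.47 TCP mill [-98.3 -32.9 194.6] yaw 90.01 F mill [ 1.22 -0.62  0.04] w 5.5108417089938144e-05 0.0
top [330.3 187.5] 0.6 knob mill mm [ 44.4 -34.3]
top [328.9 186.5] 0.7 knob mill mm [ 42.6 -31.2]
0 [295.6 251.2]
0.032 [299.7 223.4]
0.042 [300.9 215. ]
```

View pics/e.png

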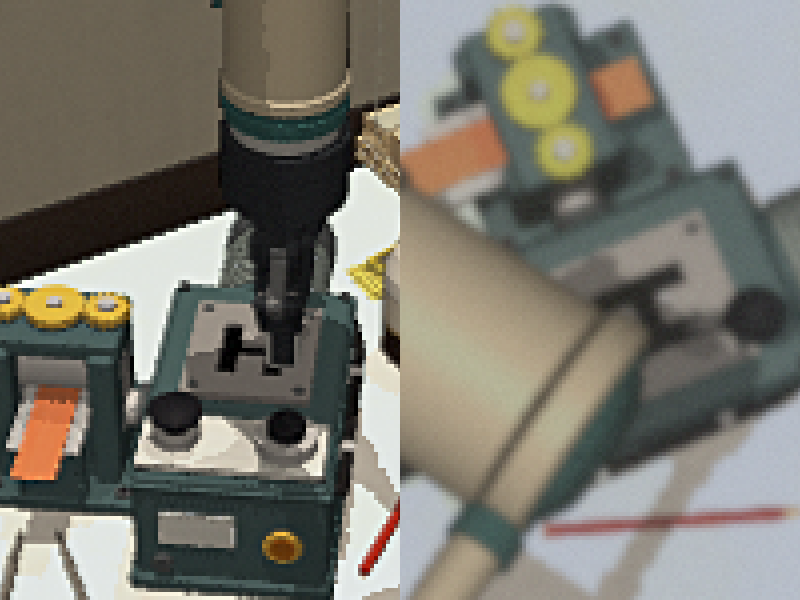

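The top view shows the knob at crop (754,315), i.e. mill (≈43, −32) mm: home in low gear. The fingers are over the start button, so I press it down.

>>> apply_moves(deltas=[0,0,0,20,0,0,0,0,38,0,0,0,0,46,0,0,0,0,49,0,0,0,0,51,0,0,0,0,53,0,0,0,0,53,0,0])

```text
$.deltas: bad value
```

```bash
python3 -c "
from h import *
st()"
```

```text
clock 14.82 TCP mill [-99.5 -33.7 193.1] yaw 89.93 F mill [ 0.69 -0.15  0.67] w 8.793558654629818e-05 0.0
```

>>> apply_moves(deltas=[0,0,0,20,0,0,0,0,38,0,0,0,0,46,0,0,0,0,49,0,0,0,0,51,0,0,0,0,53,0])

```text
clock: 15.32
position: [0.4848, -0.2415, 0.1427]
ee_rot: [-0.0, 0.979, 0.206, -0.001]
contact_force: [-7.2, 3.9, 24.9]
width: -0.0004
gripper_force: 12.6
```

```bash
python3 -c "
from h import *
st()"
```

```text
clock 15.32 TCP mill [-100.6  -34.2  142.7] yaw 89.98 F mill [-6.47 -5.03 24.92] w -0.00038285769145028875 12.620282740099356
```

```bash
python3 -c "
from h import *
st();m=np.load('m.npy');im=get_image('side');c=np.round(proj(im,mill2w(m,(-.1,-.034,.13)))).astype(int);print(c)
for d in(.017,.021):print(d,(proj(im,np.array(get_state()['position'])-[0,0,d])-c+[50,37])*8)
cv2.imwrite('pics/f.png',cv2.resize(im['frame'][c[1]-37:c[1]+38,c[0]-50:c[0]+50,::-1],(800,600),interpolation=3))"
```

```text
clock 15.32 TCP mill [-100.6  -34.2  142.7] yaw 89.98 F mill [-6.47 -5.03 24.92] w -0.00038285769145028875 12.620282740099356
[276 232]
0.017 [400.45226531 309.38014612]
0.021 [400.40799082 318.7466264 ]
```

View pics/f.png

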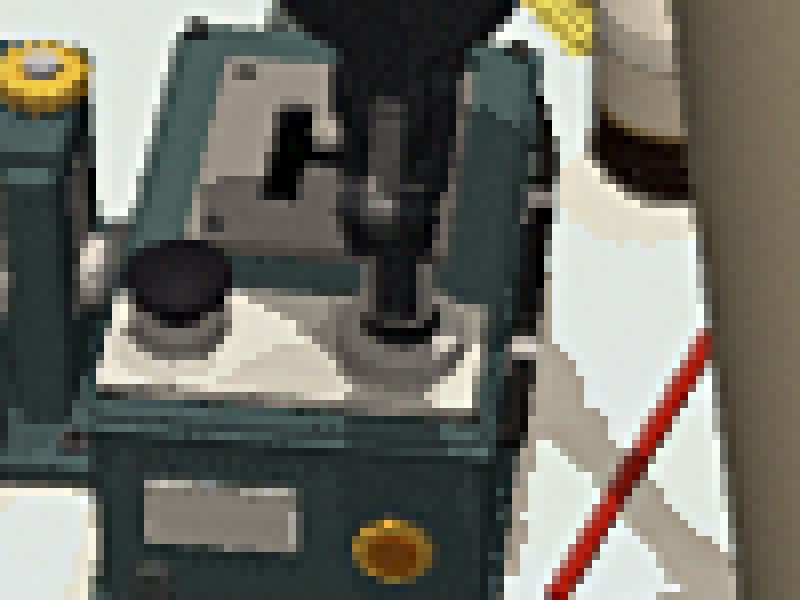

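The fingers press the start button, which sits flush in its collar at (400,330), with 25 N on the tool; the stop (180,280) is untouched. I release straight up and retreat.

>>> apply_moves(deltas=[0,0,0,-4,0,0,0,0,-10,0,0,0,0,-25,0,0,0,0,-55,0,0,0,0,-90,0,0,0,-20,-120,0,0,0,-40,-130,0,0,0,-60,-130,0,0,0,-60,-130,0,0,0,-60,-130,0])

```text
clock: 16.2
position: [0.4614, -0.1863, 0.2713]
ee_rot: [0.001, 0.979, 0.206, 0.001]
contact_force: [-0.4, -1.0, 0.1]
width: 0.0001
gripper_force: 0.0
```

```bash
python3 -c "
from h import *
st();knob('g');a=cv2.imread('pics/g_side.png');b=cv2.imread('pics/g_top.png');cv2.imwrite('pics/g.png',cv2.hconcat([a[:,150:550],b[:,150:550]]))"
```

```text
clock 16.2 TCP mill [-160.6  -33.3  271.3] yaw 90.04 F mill [ 0.7  -0.77  0.06] w 9.856913587479492e-05 0.0
side [277.6 179.4] 0.57 knob mill mm [ 43.5 -25. ]
side [280.5 177. ] 0.52 knob mill mm [ 55.7 -31.9]
top [325.9 185.5] 0.47 knob mill mm [ 37.8 -26.8]
top [329.3 187.7] 0.69 knob mill mm [ 42.3 -33.8]
```

View pics/g.png

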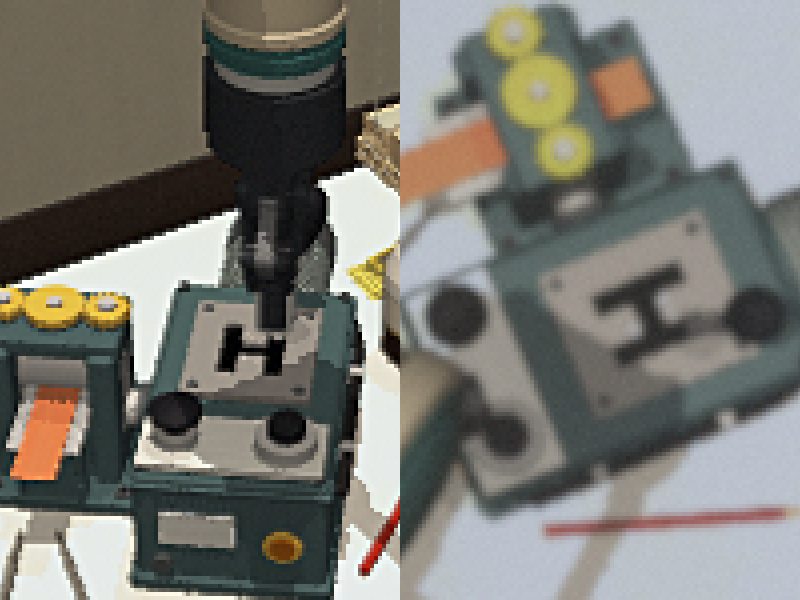

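The lever is home at the far end of the right-hand slot (knob at top crop (754,315)), the start button is up again (side (288,428)), and the robot is clear. I hand the job in.

```bash
python3 -c "
from rig import *
print(sign_off())"
```

```text
the job is handed in; nothing more can be done
None
```

I pushed the lever through the gate into low gear, home against the end of the slot. Then I pressed the start button fully down and let it come up, backed the arm clear, and handed the job in at about 16 s; I saw no contact with the stop button or the things around.

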